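# Pull the guide bar of a sloping hole-marking jig into line and clamp it

### The job

The guide bar of the sloping jig has sagged on its pivot, so that the big hole at its free end no longer lines up with the hole in the jig under it. Take the tapered drift out of the tool stand and push it, square to the slope, through both holes until its collar sits fully home on the bar and the bar is pulled into line; only then press the cam lever all the way down to clamp the bar, and leave the drift standing in the holes. Leave the punch in the stand and the other things on the table where they are.

Things in the scene. Friction and masses are not known exactly. Their poses are not given: they have to be found in the camera images.
- jig: Fixed plywood jig, 150 x 280 mm on the table, 130 mm high at the back, with a 280 x 150 x 18 mm wooden board that slopes at 26 degrees: low edge at its own -x (towards the robot), high edge at +x. Origin on the table under the middle of the board; the middle of the board's upper face is 95 mm above it. Place and yaw vary.
- seat_hole (a point): Centre of the mouth of the fixed hole in the jig under the bar's free end: 20 mm across, straight through a 5 mm steel pad (the bar lies on it) and the 18 mm board, open below (70 mm free). 95 mm to the jig's -y. Axes: z out of the hole, square to the slope (26 degrees from vertical, leaning to the jig's -x); x up the slope; y along the board towards the bar's pivot.
- bar_hole (a point): Centre, at the underside, of the big hole (20 mm across, through 8 mm) in the free end of the guide bar. At the start it lies 6 to 9 mm down the slope from seat_hole (half covering it); in line, the two points coincide. Same axes as seat_hole, apart from the bar's small swing.
- guide_bar (a joint): Swing in rad of the guide bar: flat metal, 250 x 50 x 8 mm, a big hole at its free end, a row of six small holes, pivot stud 200 mm from the big hole (towards the jig's +y). 0 = in line, positive = free end down the slope. Lies flat on the slope, stiff on its stud, stays where it is put; 3 to 4 N sideways at the big hole moves it.
- cam_lever (a joint): Angle in rad of the cam lever of the hold-down clamp over the guide bar, 140 mm from the holes towards the pivot. 0 = fully down, parallel to the slope, bar clamped; starts raised at 0.85 to 1.1. Stiff hinge, stays where it is left; 2 to 4 N at its end moves it. The eccentric cam grips the bar in the last part of the travel.
- lever_end (a point): Point on the upper face of the lever's black grip (56 x 20 x 12 mm), 16 mm short of its end, on its middle line. Hinge axis: parallel to seat_hole's y, at +140 mm y, +12 mm x, +28 mm z of seat_hole. With the lever down the point lies 78 mm down the slope from the axis and 23 mm above it. Raised, the lever points to the jig's -x and up; its end comes down nearly straight.
- tool_stand: Fixed wooden tool stand, 70 x 190 mm, 92 mm high: a 14 mm board on end panels with two 22 mm holes on its long (y) middle line, 50 mm either side of the middle; a tool hangs upright by its collar in each. Origin on the table under its middle.
- drift: Tapered steel drift, 150 mm long, 0.2 kg, round dark wooden handle with a flat steel cap. Origin at the centre of the tip, z towards the handle. From the tip: taper 5 to 18 mm across in the first 45 mm, straight 18 mm shank to 78 mm, collar 34 mm across from 78 to 84 mm, handle 30 mm across from 90 to 136 mm. Starts upright in one of the stand's two holes, tip 14 mm above the table.
- drift_collar (a point): Point on the drift's axis at the underside of its collar, 78 mm from the tip. Fully home it lies 8 mm (the bar's thickness) above seat_hole.
- drift_grip (a point): Point on the drift's axis in the middle of the wooden handle, 113 mm from the tip.
- punch: All-steel straight drive punch, 128 mm long, hanging in the other hole of the stand: slim 19 mm neck above the collar instead of a wooden handle, no taper. Not needed; stays in the stand. Origin at the centre of its lower end.
- key_case: Bystander: black leather key case, 47 x 62 x 14 mm, lying in front of the jig. Origin at the centre of its underside.
- bone_folder: Bystander: pale flat bone folder, 153 x 21 x 8 mm. Origin at the centre of its underside.
- pricking_iron: Bystander: dark pricking iron, 109 x 16 x 12 mm, lying in front of the jig. Origin at the centre of its underside.
- awl: Bystander: awl with a pear-shaped wooden handle, 111 x 28 x 28 mm, lying left of the jig. Origin at the centre of its underside.
- thread_spool_2: Bystander: spool of pale thread, 51 x 73 x 45 mm, at the back left. Origin at the centre of its underside.

How it is judged:
By the outcome, as a careful person would: the job done as asked, in the order asked, and still so for the second after the job is handed in, with the robot touching nothing.
It also fails if it takes over 54 s, if anything falls off the work surface, if the arm or the gripper's body presses on something with over 40 N, if the wrist force passes 120 N, or if a joint passes its speed limit or range.

### The arm

A 7-joint arm with a two-finger parallel gripper is mounted at the origin on the work surface; the furniture and walls round the work are solid. World frame = base frame: x ahead of the robot, y to its left, z up, the work surface at z = 0. Lengths are in m, angles in degrees, forces in N, time in s.
With the tool pointing down it reaches from about 0.425 to 0.875 m from the base axis. Payload 4.7 kg.
Tool frame: the origin (TCP) lies between the finger pads; the fingertips stand 8 mm ahead of it and the grasp point (between the pads) lies 11 mm behind it (env.tip_extent is the distance from the TCP to the fingertips, in m); z points along the fingers, y is the line along which they close (so a half turn about z gives the same grasp; the last joint's range is limited). The gripper opens to 87 mm and grips with 3 to 60 N. Pads are 19 mm wide; open, the fingers measure 117 mm over their backs; the gripper's body (75 mm by 190 mm) begins 51 mm behind the grasp point.
Start: joints at [-69.036, 18.392, -4.016, 83.108, 1.295, 78.541, -3.26], TCP at [0.224, 0.61, 0.231] pointing down, gripper open.
Joint ranges: [-163.93, 163.93], [-17.29, 119.83], [-79.2, 71.16], [3.27, 140.29], [-89.18, 269.18], [5.43, 117.66], [-154.24, 154.24]. Speed limits (degrees/s): [147.25, 147.25, 180, 180, 180, 180, 180].

### API

Orientations are given as [roll, pitch, yaw] about the fixed x, y, z axes, in that order (R = Rz(yaw) Ry(pitch) Rx(roll)).
In Python, from cell import sensors, vision, workorder, env gives the robot as it stands.
- The arm moves only by the tool drive_tool, never from a script. Its argument "moves" is a list of rows, each an object of numbers: "x", "y", "z": the shift along the tool's x, y, z in mm; "rx", "ry", "rz": the turn, a rotation vector about the tool's x, y, z in rad; "fingers": the closure, from -1 (fully open) to 1 (shut). In form: [{"x": .., "y": .., "z": .., "rx": .., "ry": .., "rz": .., "fingers": ..}, ...]. A call has 1 to 20 rows; each row is the pose to reach, as a shift and turn from the pose commanded when the call began, along the tool's axes at that moment; what a row does not reach only later rows make up. A row lasts 1/8 s, in which the tool goes at most 62.5 mm and 10.7 degrees, less where a joint would pass 70% of its speed; a pose out of reach is approached as far as the arm can. A call with a gripper value outside its range is refused whole. The fingers move at their own pace and stop on an object; "force" is the grip in N (left out, the last holds). Time passes only in rows, so rows that repeat a pose let the fingers close. It gives the time, the measured TCP pose, the force, the opening and the grip force at its end, in the units of the state.
- sensors.get_obs(): the state, without advancing time (a new reading comes with each control period).
- vision.read_camera(name): name is "scene" or "top" or "wrist"; returns a dict with "image" (480x640x3 uint8, red, green, blue), "fx", "fy", "cx", "cy" (pixels), "R" (3x3) and "t" (3): a world point X has camera coordinates R X + t. Camera axes: x right, y down, z forward; pixel columns grow to the right and rows downward; lengths in m; the calibration is good to about 2 mm. A picture is of the moment at which its call begins. There is no depth.
- workorder.sign_off(): hands the job in; it is judged then, once.
The state is a dict: "time_s": time; "qpos": joint angles; "joint_velocities": joint speeds; "effort": joint torques, N m; "tool_pos": TCP position; "tool_rot": TCP orientation; "force": force on the tool from outside, world axes, zero at the start; "wrist_torque": the same for the moment, N m; "grip_width": finger opening in m; "grasp_force": force on a finger pad.
Only numpy, scipy, OpenCV 4.12 (cv2) and the standard library are available. Lean on these libraries where they do the work, as an engineer would, in place of code of your own. Each camera call takes 0.05 s, during which the arm holds its last target. There are 200 camera calls.

## Working session

There is one attempt and no reset: what is moved stays moved. The work goes in short steps, Python scripts to look and compute and a tool call to move; the robot and the scene stay as the last step left them, time stands still between calls to the robot, and variables do not carry over. Pictures are saved under pics/ and viewed, at most 10 in all, crops included, and the job is handed in when it is done.

Besides the shell and the picture viewer there is one more tool, called after "Emit:" by a JSON object that holds its "api" and its "payload", one argument or row to a line. drive_tool: Moves the arm, as the interface text tells. Its arguments: {"type":"object","properties":{"moves":{"type":"array"},"force":{"type":"number"}},"required":["moves"]}

```bash
ls; mkdir -p pics
python3 - <<'E'
from cell import sensors, vision, env
import cv2,json
o=sensors.get_obs();print({k:o[k] for k in("time_s","tool_pos","tool_rot","grip_width","force")}, env.tip_extent)
for n in("scene","top"):
    c=vision.read_camera(n);cv2.imwrite(f"pics/{n}0.png",c["image"][:,:,::-1])
    print(n,c["fx"],c["fy"],c["cx"],c["cy"],c["R"],c["t"])
E
```

```text
pics
{'time_s': 0.0, 'tool_pos': array([0.22385108, 0.60966781, 0.22945521]), 'tool_rot': array([-1.79890804e+02,  5.94431551e-03,  1.59845224e+02]), 'grip_width': 0.08724661562004603, 'force': array([-0.10951958, -0.17354982,  0.43967746])} 0.008
scene 507.03264440311193 507.03264440311193 311.5084940612431 235.48280957086294 [[ 0.53387991 -0.84547957  0.01168505]
 [-0.6558167  -0.42276088 -0.62544199]
 [ 0.53373841  0.32624766 -0.78018317]] [-0.33074626  0.37234568  0.93310334]
top 612.3552782037908 612.3552782037908 311.80610830609913 244.25450274960764 [[-0.02473732 -0.99965578  0.00873998]
 [-0.99576433  0.02386473 -0.08879119]
 [ 0.08855205 -0.01089942 -0.99601192]] [-0.05860079  0.53052774  1.52365322]
```

View pics/scene0.png

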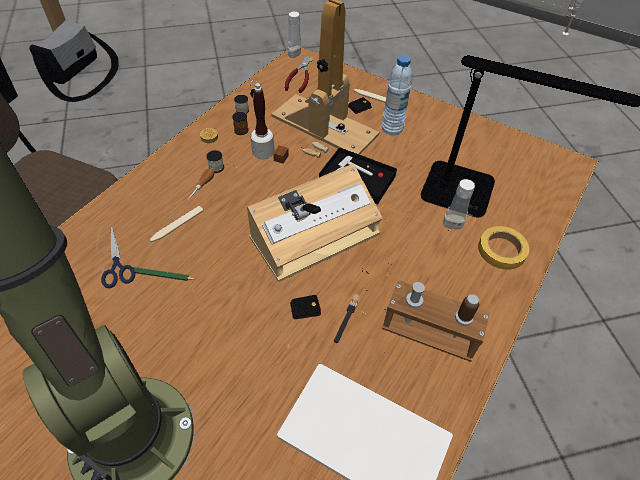

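View pics/top0.png

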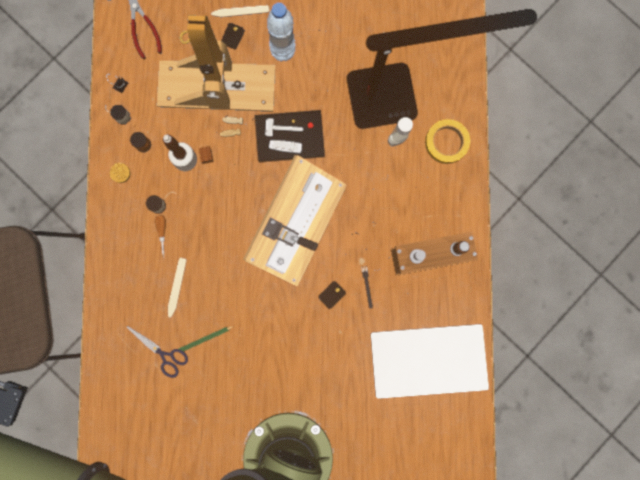

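The scene view shows the jig at (315,220) with the bar's big hole near (355,198), the raised lever near (310,208), the dark-handled drift at (468,305) and the punch at (416,290). In the top view these are: hole (319,187), pivot (280,262), drift (460,248) and punch (418,256).

```bash
cat > h.py <<'E'
import numpy as np, cv2
from cell import sensors, vision, env
from scipy.spatial.transform import Rotation as Ro
def cam(n,save=None):
    c=vision.read_camera(n)
    if save: cv2.imwrite("pics/"+save,c["image"][:,:,::-1])
    return c
def ray(c,u,v):
    d=np.array([(u-c["cx"])/c["fx"],(v-c["cy"])/c["fy"],1.]); R=np.array(c["R"]); return -R.T@np.array(c["t"]), R.T@(d/np.linalg.norm(d))
def onz(c,u,v,z):
    o,d=ray(c,u,v); return o+d*(z-o[2])/d[2]
def onplane(c,u,v,p,n):
    o,d=ray(c,u,v); return o+d*((p-o)@n)/(d@n)
def tri(rs):
    A=sum(np.eye(3)-np.outer(d,d) for o,d in rs); b=sum((np.eye(3)-np.outer(d,d))@o for o,d in rs)
    return np.linalg.solve(A,b)
def proj(c,X):
    x=np.array(c["R"])@X+c["t"]; return np.array([c["fx"]*x[0]/x[2]+c["cx"],c["fy"]*x[1]/x[2]+c["cy"]])
def tool():
    o=sensors.get_obs(); return np.array(o["tool_pos"]),Ro.from_euler('xyz',o["tool_rot"],degrees=True).as_matrix()
E
python3 - <<'E'
from h import *
s=cam("scene");t=cam("top");w=cam("wrist","w0.png")
for n,a,b in(("hole",(355,198),(319,187)),("pivot",(278,228),(280,264)),("drift",(473,298),(462,246)),("punch",(418,287),(418,255)),("lever",(316,210),(314,245))):
    X=tri([ray(s,*a),ray(t,*b)]);print(n,X.round(3),(proj(s,X)-a).round(1),(proj(t,X)-b).round(1))
def z(c,x,y,w,h): return cv2.resize(c["image"][y:y+h,x:x+w,::-1],(400,300),interpolation=cv2.INTER_CUBIC)
a=np.vstack([np.hstack([z(s,240,160,148,111),z(s,380,270,120,90)]),np.hstack([z(t,230,150,200//1,150),z(t,385,215,100,75)])])
cv2.imwrite("pics/comp.png",a)
p,R=tool();C=np.array(w["R"]);print("cam in tool",R.T@(-C.T@np.array(w["t"])-p),"\n",(C@R).round(3), w["fx"],w["cx"],w["cy"])
E
```

```text
hole [ 0.66  -0.092  0.104] [-0.1  0. ] [ 0.1 -0.1]
pivot [0.478 0.003 0.118] [-1.8  0.1] [ 1.3 -1.1]
drift [ 0.506 -0.419  0.163] [-2. -0.] [ 1.4 -0.6]
punch [ 0.489 -0.32   0.14 ] [-1.6  0. ] [ 1.2 -0.6]
lever [ 0.513 -0.075  0.192] [-0.3  0. ] [ 0.2 -0.2]
cam in tool [ 0.07686978  0.00073127 -0.15406481] 
 [[-0.001  1.     0.   ]
 [-0.961 -0.001 -0.276]
 [-0.276 -0.     0.961]] 334.93528909999816 320.75636890900785 243.65331171845926
```

View pics/comp.png

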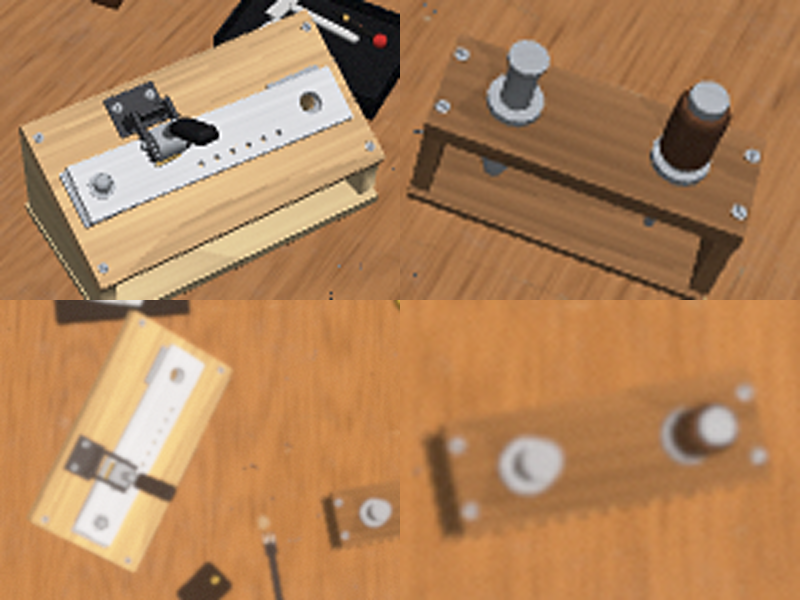

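The composite shows the drift's cap at about (464,246) in the top view and (473.6,299) in the scene view. The bar hole and the raised lever are clear too. Next I move over the jig for a close wrist view, on an arc that stays clear of the base.

```bash
cat >> h.py <<'E'
def yaw_down(y): return Ro.from_euler('xyz',[180,0,y],degrees=True).as_matrix()
def rows(wps,cur=None,fing=None):
    p,R=cur or tool()
    for P,Q in wps:
        d=R.T@(np.array(P)-p)*1000; r=Ro.from_matrix(R.T@Q).as_rotvec()
        print('{"x":%.0f,"y":%.0f,"z":%.0f,"rx":%.3f,"ry":%.3f,"rz":%.3f%s},'%(*d,*r,'' if fing is None else ',"fingers":%g'%fing),end='')
    print()
E
python3 - <<'E'
from h import *
s=cam("scene");t=cam("top")
print(tri([ray(s,473.6,299.1),ray(t,464.5,246.2)]),onz(t,464.5,246.2,.164),onz(s,473.6,299.1,.164))
print(tri([ray(s,418.5,287),ray(t,418,254.5)]))
w=[]
for k in range(1,17):
    f=k/16;a=np.radians(70-f*76);r=.65-f*.097
    w.append(([r*np.cos(a),r*np.sin(a),.23+.09*min(1,f*4)],yaw_down(160-97.5*f)))
rows(w)
E
```

```text
[ 0.50411197 -0.42254662  0.16463873] [ 0.50356827 -0.42123295  0.164     ] [ 0.50543353 -0.423918    0.164     ]
[ 0.4901813  -0.32091117  0.13868241]
{"x":-52,"y":-8,"z":-22,"rx":-0.000,"ry":0.000,"rz":0.104},{"x":-104,"y":-21,"z":-45,"rx":-0.000,"ry":0.000,"rz":0.210},{"x":-154,"y":-37,"z":-67,"rx":-0.000,"ry":0.000,"rz":0.316},{"x":-202,"y":-58,"z":-90,"rx":-0.000,"ry":0.000,"rz":0.423},{"x":-248,"y":-82,"z":-90,"rx":-0.000,"ry":0.000,"rz":0.529},{"x":-291,"y":-110,"z":-90,"rx":-0.000,"ry":0.000,"rz":0.635},{"x":-332,"y":-141,"z":-90,"rx":-0.000,"ry":0.000,"rz":0.742},{"x":-369,"y":-175,"z":-90,"rx":-0.000,"ry":0.000,"rz":0.848},{"x":-403,"y":-212,"z":-90,"rx":-0.000,"ry":0.000,"rz":0.955},{"x":-433,"y":-251,"z":-90,"rx":-0.000,"ry":0.000,"rz":1.061},{"x":-460,"y":-292,"z":-90,"rx":-0.000,"ry":0.000,"rz":1.167},{"x":-483,"y":-334,"z":-90,"rx":-0.000,"ry":0.000,"rz":1.274},{"x":-502,"y":-378,"z":-90,"rx":-0.000,"ry":0.000,"rz":1.380},{"x":-518,"y":-423,"z":-89,"rx":-0.000,"ry":0.000,"rz":1.486},{"x":-529,"y":-469,"z":-89,"rx":-0.000,"ry":0.000,"rz":1.593},{"x":-536,"y":-515,"z":-89,"rx":-0.000,"ry":0.000,"rz":1.699},
```

Emit:
{"api": "drive_tool", "payload": {
  "moves": [
    {"x":-52,"y":-8,"z":-22,"rz":0.1},
    {"x":-104,"y":-21,"z":-45,"rz":0.21},
    {"x":-154,"y":-37,"z":-67,"rz":0.32},
    {"x":-202,"y":-58,"z":-90,"rz":0.42},
    {"x":-248,"y":-82,"z":-90,"rz":0.53},
    {"x":-291,"y":-110,"z":-90,"rz":0.64},
    {"x":-332,"y":-141,"z":-90,"rz":0.74},
    {"x":-369,"y":-175,"z":-90,"rz":0.85},
    {"x":-403,"y":-212,"z":-90,"rz":0.955},
    {"x":-433,"y":-251,"z":-90,"rz":1.06},
    {"x":-460,"y":-292,"z":-90,"rz":1.17},
    {"x":-483,"y":-334,"z":-90,"rz":1.27},
    {"x":-502,"y":-378,"z":-90,"rz":1.38},
    {"x":-518,"y":-423,"z":-90,"rz":1.49},
    {"x":-529,"y":-469,"z":-90,"rz":1.6},
    {"x":-536,"y":-515,"z":-90,"rz":1.7},
    {"x":-536,"y":-515,"z":-90,"rz":1.7},
    {"x":-536,"y":-515,"z":-90,"rz":1.7}
  ]
}}

```text
invalid input at $.moves[0]: expected keys x, y, z, rx, ry, rz, fingers
```

Run:
```python
from h import *
c=cam("wrist","w1.png")
np.save("w1.npy",c,allow_pickle=True)
print(sensors.get_obs()["joint_velocities"].round(2),sensors.get_obs()["qpos"].round(1))
```

```text
[-0.1  -0.16  0.04 -0.01 -0.06 -0.01 -0.02] [-69.   18.4  -4.   83.1   1.3  78.5  -3.3]
```

View pics/w1.png

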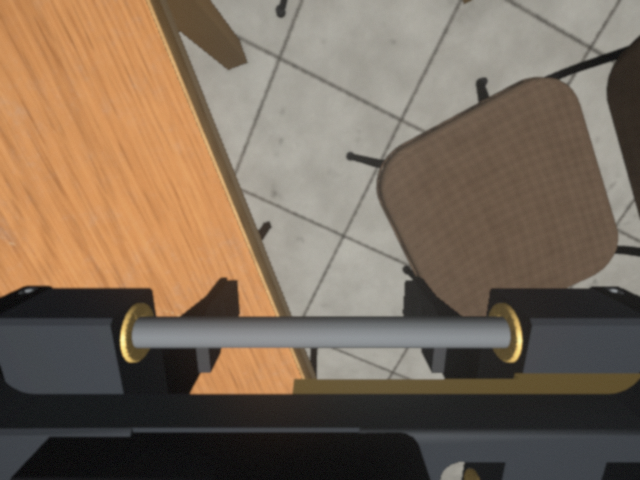

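The wrist view was taken from the start pose. It shows the fingertips at row ~340 (columns 225 and 415) and only the area on the tool's +x side unblocked. All row keys are required, so I resend the move with them, ending 50 mm further towards tool -x.

Emit:
{"api": "drive_tool", "payload": {
  "moves": [
    {"x":-52,"y":-8,"z":-22,"rx":0,"ry":0,"rz":0.1,"fingers":-1},
    {"x":-104,"y":-21,"z":-45,"rx":0,"ry":0,"rz":0.21,"fingers":-1},
    {"x":-154,"y":-37,"z":-67,"rx":0,"ry":0,"rz":0.32,"fingers":-1},
    {"x":-202,"y":-58,"z":-90,"rx":0,"ry":0,"rz":0.42,"fingers":-1},
    {"x":-248,"y":-82,"z":-90,"rx":0,"ry":0,"rz":0.53,"fingers":-1},
    {"x":-291,"y":-110,"z":-90,"rx":0,"ry":0,"rz":0.64,"fingers":-1},
    {"x":-332,"y":-141,"z":-90,"rx":0,"ry":0,"rz":0.74,"fingers":-1},
    {"x":-369,"y":-175,"z":-90,"rx":0,"ry":0,"rz":0.85,"fingers":-1},
    {"x":-403,"y":-212,"z":-90,"rx":0,"ry":0,"rz":0.955,"fingers":-1},
    {"x":-433,"y":-251,"z":-90,"rx":0,"ry":0,"rz":1.06,"fingers":-1},
    {"x":-460,"y":-292,"z":-90,"rx":0,"ry":0,"rz":1.17,"fingers":-1},
    {"x":-483,"y":-334,"z":-90,"rx":0,"ry":0,"rz":1.27,"fingers":-1},
    {"x":-502,"y":-378,"z":-90,"rx":0,"ry":0,"rz":1.38,"fingers":-1},
    {"x":-518,"y":-423,"z":-90,"rx":0,"ry":0,"rz":1.49,"fingers":-1},
    {"x":-529,"y":-469,"z":-90,"rx":0,"ry":0,"rz":1.6,"fingers":-1},
    {"x":-536,"y":-515,"z":-90,"rx":0,"ry":0,"rz":1.7,"fingers":-1},
    {"x":-530,"y":-565,"z":-90,"rx":0,"ry":0,"rz":1.7,"fingers":-1},
    {"x":-530,"y":-565,"z":-90,"rx":0,"ry":0,"rz":1.7,"fingers":-1},
    {"x":-530,"y":-565,"z":-90,"rx":0,"ry":0,"rz":1.7,"fingers":-1}
  ]
}}

```text
time_s: 2.78
tool_pos: [0.527, -0.1022, 0.3208]
tool_rot: [180.0, -0.1, 62.5]
force: [0.5, 0.4, -0.5]
grip_width: 0.0874
grasp_force: 0.0
```

Run:
```python
from h import *
c=cam("wrist","w2.png")
np.save("w2.npy",c,allow_pickle=True)
print(sensors.get_obs()["joint_velocities"].round(2),sensors.get_obs()["qpos"].round(1))
```

```text
[-0.58  0.47 -0.57 -0.11  0.25  0.07  0.12] [-25.    2.4  34.5  92.   -1.4  86.  -17.9]
```

View pics/w2.png

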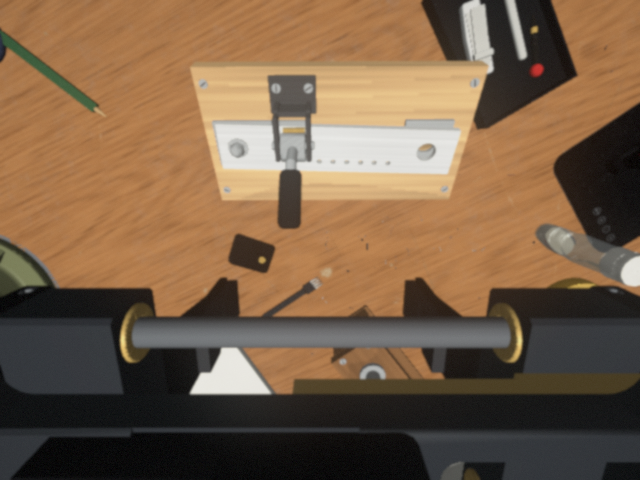

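The wrist view shows the board's corners at about (192,66), (487,64), (452,198) and (222,199). The bar hole is at (426,151), half covered, the pivot at (237,148), and the grip of the raised lever runs from (290,170) to (289,225).

Run:
```python
from h import *
c=np.load("w2.npy",allow_pickle=True).item();im=c["image"]
def line(pts): return cv2.fitLine(np.float32(pts),cv2.DIST_HUBER,0,.01,.01).ravel()
g=cv2.cvtColor(im,cv2.COLOR_RGB2LAB).astype(float)[:,:,2]*-1+cv2.cvtColor(im,cv2.COLOR_RGB2GRAY)*.5
g=cv2.GaussianBlur(g,(3,3),0)
def edge(us,vs,axis,sgn):
    P=[]
    for u in us:
        prof=np.array([g[v,int(u)] if axis=='v' else g[int(u),v] for v in vs]); d=sgn*np.diff(prof); k=int(d.argmax())
        k0=min(max(k,1),len(d)-2); a,b,e=d[k0-1:k0+2]; off=.5*(a-e)/(a-2*b+e) if abs(a-2*b+e)>1e-6 else 0
        q=vs[0]+k0+.5+off; P.append((u,q) if axis=='v' else (q,u))
    return line(P)
T=edge(range(210,470,4),range(54,76),'v',1);B=edge([*range(230,275,4),*range(305,440,4)],range(190,210),'v',-1)
# left/right: search around nominal slanted line
def side(p0,p1,sgn):
    P=[]
    for f in np.linspace(.08,.92,40):
        u=p0[0]+f*(p1[0]-p0[0]);v=int(p0[1]+f*(p1[1]-p0[1]));vs=np.arange(int(u)-8,int(u)+9)
        d=sgn*np.diff(g[v,vs]);k=min(max(int(d.argmax()),1),len(d)-2);P.append((vs[0]+k+.5,v))
    return line(P)
L=side((192,66),(222,199),1);Rr=side((487,64),(452,198),-1)
def X(a,b):
    A=np.array([[a[0],-b[0]],[a[1],-b[1]]]);t=np.linalg.solve(A,[b[2]-a[2],b[3]-a[3]]);return np.array([a[2]+a[0]*t[0],a[3]+a[1]*t[0]])
hz,lz=.095+.075*np.sin(np.radians(26)),.095-.075*np.sin(np.radians(26))
q=[X(T,L),X(T,Rr),X(B,Rr),X(B,L)];print(np.round(q,1))
W=[onz(c,*q[0],hz),onz(c,*q[1],hz),onz(c,*q[2],lz),onz(c,*q[3],lz)];print(np.round(W,4))
print("len y",np.linalg.norm(W[0]-W[1]),np.linalg.norm(W[3]-W[2]),"x",np.linalg.norm(W[0]-W[3]),np.linalg.norm(W[1]-W[2]))
m=np.mean(W,0);ax=(W[0]+W[1]-W[2]-W[3]);yw=np.degrees(np.arctan2(ax[1],ax[0]));ay=W[0]+W[3]-W[1]-W[2];print(m,yw,np.degrees(np.arctan2(ay[1],ay[0]))-90)
cr=cv2.resize(im[115:190,390:490,::-1],(800,600),interpolation=cv2.INTER_CUBIC);cv2.imwrite("pics/hole.png",cr)
```

```text
[[188.9  68. ]
 [491.   59.1]
 [447.6 198.7]
 [224.8 199.9]]
[[ 0.4849  0.0871  0.1279]
 [ 0.7386 -0.037   0.1279]
 [ 0.6721 -0.1601  0.0621]
 [ 0.4274 -0.0339  0.0621]]
len y 0.282437647841053 0.2752874832960943 x 0.14918524528505545 0.1545823348006499
[ 0.58072415 -0.03596647  0.095     ] 63.065865589363774 63.33470050160162
```

View pics/hole.png

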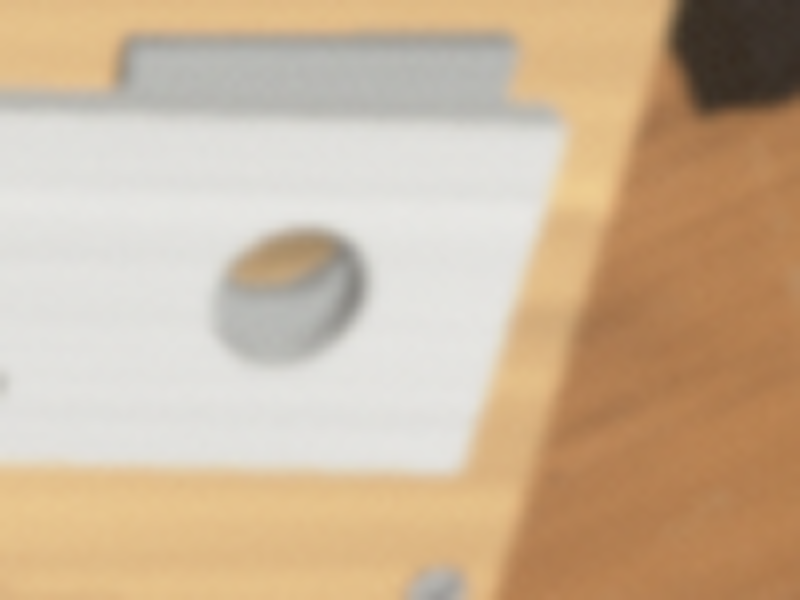

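The crop shows the bar hole's rim centred at image (426.2,152.0). The lower edge of the seat hole shows through it at about (423,151.2).

Run:
```python
from h import *
c=np.load("w2.npy",allow_pickle=True).item();t=cam("top");s=cam("scene")
S,C=np.sin(np.radians(26)),np.cos(np.radians(26))
q=[(191,65.5),(487.5,63),(453,198.5),(222,199.8)]
W=[onz(c,*a,z) for a,z in zip(q,(.1279,.1279,.0621,.0621))];print(np.round(W,4));print([round(float(np.linalg.norm(W[i]-W[(i+1)%4])),4) for i in range(4)])
m=np.mean(W,0);ay=W[0]+W[3]-W[1]-W[2];yw=np.arctan2(ay[1],ay[0])-np.pi/2;print(m,np.degrees(yw))
ya=np.radians(63); jx=np.array([np.cos(ya),np.sin(ya),0]);jy=np.array([-jx[1],jx[0],0]);n=-S*jx+np.array([0,0,C]);u=C*jx+np.array([0,0,S])
seatm=m-.095*jy+.005*n;print("seat model",seatm)
bt=onplane(c,426.2,152,m+.013*n,n);print("bar hole (underside)",bt-.008*n,"rel seat model u,y",(bt-.008*n-seatm)@u,(bt-.008*n-seatm)@jy)
lo=onplane(c,423.5,151.2,m+.005*n,n);print("seat from edge",(lo+.01*u-seatm)@u)
pv=onplane(c,237,149,m+.02*n,n);print("pivot rel",(pv-seatm)@u,(pv-seatm)@jy)
for k,a in(("s",(240+310/2.7027,160+102/2.7027)),("t",(230+177/2,150+75/2))):
    b=onplane(dict(s=s,t=t)[k],*a,m+.013*n,n);print(k,"bar hole rel",(b-seatm)@u,(b-seatm)@jy)
# lever end in wrist view: grip far end
print("lever",onplane(c,289.5,225,m+.14*0,jy)[:3])
```

```text
[[ 0.4878  0.0879  0.1279]
 [ 0.7345 -0.0386  0.1279]
 [ 0.678  -0.1629  0.0621]
 [ 0.4244 -0.0321  0.0621]]
[0.2773, 0.1516, 0.2854, 0.1509]
[ 0.58118523 -0.03642929  0.095     ] 62.78794484392339
seat model [ 0.66483577 -0.08151135  0.09949397]
bar hole (underside) [ 0.66079405 -0.08692431  0.0962467 ] rel seat model u,y -0.007407579172432627 0.0011437640523091525
seat from edge -0.0004682662811668578
pivot rel 0.001767952911530017 0.20094027301339362
s bar hole rel -0.007244919084639395 -0.0008104334293361423
t bar hole rel -0.007589300107496311 0.001101823966617879
lever [ 0.59786048 -0.00370227  0.67003605]
```

Emit:
{"api": "drive_tool", "payload": {
  "moves": [
    {"x":-59,"y":25,"z":0,"rx":0,"ry":0,"rz":0,"fingers":-1},
    {"x":-118,"y":51,"z":20,"rx":0,"ry":0,"rz":0,"fingers":-1},
    {"x":-177,"y":77,"z":50,"rx":0,"ry":0,"rz":0,"fingers":-1},
    {"x":-236,"y":102,"z":75,"rx":0,"ry":0,"rz":0,"fingers":-1},
    {"x":-294,"y":128,"z":81,"rx":0,"ry":0,"rz":0,"fingers":-1},
    {"x":-294,"y":128,"z":105,"rx":0,"ry":0,"rz":0,"fingers":-1},
    {"x":-294,"y":128,"z":125,"rx":0,"ry":0,"rz":0,"fingers":-1},
    {"x":-294,"y":128,"z":125,"rx":0,"ry":0,"rz":0,"fingers":-1}
  ]
}}

```text
time_s: 3.92
tool_pos: [0.505, -0.4196, 0.1932]
tool_rot: [-179.8, -0.1, 62.6]
force: [0.3, 0.5, -1.0]
grip_width: 0.0871
grasp_force: 0.0
```

Run:
```python
from h import *
c=cam("wrist","w3.png");t=cam("scene")
P=np.array([.5045,-.4225,.164]);print(proj(c,P))
a=np.hstack([cv2.resize(c["image"][200:440,160:480],(533,400)),cv2.resize(t["image"][230:390,380:486],(265,400))])
cv2.imwrite("pics/h3.png",a[:,:,::-1])
```

```text
[324.82427588 286.64047257]
```

View pics/h3.png

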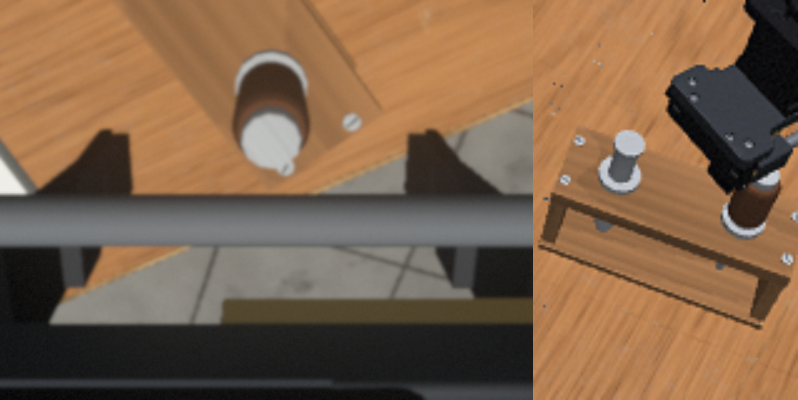

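The crops show the cap centred at about wrist pixel (322,283), between the open fingers. The predicted pixel was (325,287).

Run:
```python
from h import *
c=cam("wrist");P=onz(c,322,283.4,.164);p,R=tool();d=R.T@(np.array([P[0],P[1],.117])-p)*1000;print(P,d,p)
```

```text
[ 0.50454085 -0.42199394  0.164     ] [-1.52459214 -1.03926538 79.64690807] [ 0.506014   -0.42112266  0.19664989]
```

Emit:
{"api": "drive_tool", "payload": {
  "force": 50,
  "moves": [
    {"x":-1.5,"y":-1,"z":30,"rx":0,"ry":0,"rz":0,"fingers":-1},
    {"x":-1.5,"y":-1,"z":60,"rx":0,"ry":0,"rz":0,"fingers":-1},
    {"x":-1.5,"y":-1,"z":79,"rx":0,"ry":0,"rz":0,"fingers":-1},
    {"x":-1.5,"y":-1,"z":79,"rx":0,"ry":0,"rz":0,"fingers":-1},
    {"x":-1.5,"y":-1,"z":79,"rx":0,"ry":0,"rz":0,"fingers":1},
    {"x":-1.5,"y":-1,"z":79,"rx":0,"ry":0,"rz":0,"fingers":1},
    {"x":-1.5,"y":-1,"z":79,"rx":0,"ry":0,"rz":0,"fingers":1},
    {"x":-1.5,"y":-1,"z":79,"rx":0,"ry":0,"rz":0,"fingers":1},
    {"x":-1.5,"y":-1,"z":79,"rx":0,"ry":0,"rz":0,"fingers":1},
    {"x":-1.5,"y":-1,"z":79,"rx":0,"ry":0,"rz":0,"fingers":1}
  ]
}}

```text
time_s: 5.32
tool_pos: [0.5028, -0.4235, 0.1166]
tool_rot: [180.0, -0.0, 62.4]
force: [0.4, 0.1, -0.6]
grip_width: 0.0351
grasp_force: 0.0
```

Emit:
{"api": "drive_tool", "payload": {
  "force": 50,
  "moves": [
    {"x":0,"y":0,"z":0,"rx":0,"ry":0,"rz":0,"fingers":1},
    {"x":0,"y":0,"z":0,"rx":0,"ry":0,"rz":0,"fingers":1},
    {"x":0,"y":0,"z":0,"rx":0,"ry":0,"rz":0,"fingers":1},
    {"x":0,"y":0,"z":0,"rx":0,"ry":0,"rz":0,"fingers":1}
  ]
}}

```text
time_s: 5.82
tool_pos: [0.5029, -0.4236, 0.1166]
tool_rot: [180.0, -0.0, 62.4]
force: [1.2, -0.9, -1.1]
grip_width: 0.0287
grasp_force: 50.0
```

Emit:
{"api": "drive_tool", "payload": {
  "moves": [
    {"x":0,"y":0,"z":-20,"rx":0,"ry":0,"rz":0,"fingers":1},
    {"x":0,"y":0,"z":-60,"rx":0,"ry":0,"rz":0,"fingers":1},
    {"x":0,"y":0,"z":-110,"rx":0,"ry":0,"rz":0,"fingers":1},
    {"x":0,"y":0,"z":-150,"rx":0,"ry":0,"rz":0,"fingers":1},
    {"x":0,"y":0,"z":-170,"rx":0,"ry":0,"rz":0,"fingers":1},
    {"x":0,"y":0,"z":-170,"rx":0,"ry":0,"rz":0,"fingers":1}
  ]
}}

```text
time_s: 6.58
tool_pos: [0.5027, -0.4239, 0.2878]
tool_rot: [179.9, 0.0, 62.4]
force: [0.9, -1.2, -3.2]
grip_width: 0.0289
grasp_force: 50.0
```

```bash
cat >> h.py <<'E'
S26,C26=np.sin(np.radians(26)),np.cos(np.radians(26))
ya=np.radians(63); jx=np.array([np.cos(ya),np.sin(ya),0]);jy=np.array([-jx[1],jx[0],0]);n=-S26*jx+np.array([0,0,C26]);u=C26*jx+np.array([0,0,S26])
seat=np.array([.66483577,-.08151135,.09949397])+.0005*jy-.0003*u
Q=np.column_stack([u,np.cross(-n,u),-n])
E
python3 - <<'E'
from h import *
p,R=tool();E=seat+.142*n
from scipy.spatial.transform import Slerp
sl=Slerp([0,1],Ro.from_matrix([R,Q]))
rows([(p+(E-p)*f,sl(f).as_matrix()) for f in np.linspace(.125,1,8)]);print(p,E,sensors.get_obs()["grasp_force"],sensors.get_obs()["grip_width"],sensors.get_obs()["force"])
t=cam("scene");cr=[cv2.resize(t["image"][200:340,400:540],(560,560))]
cv2.imwrite("pics/h4.png",cr[0][:,:,::-1])
E
```

```text
{"x":40,"y":-2,"z":8,"rx":0.000,"ry":0.057,"rz":-0.001},{"x":79,"y":-4,"z":15,"rx":0.001,"ry":0.113,"rz":-0.002},{"x":119,"y":-6,"z":23,"rx":0.001,"ry":0.170,"rz":-0.004},{"x":158,"y":-7,"z":30,"rx":0.002,"ry":0.227,"rz":-0.005},{"x":198,"y":-9,"z":38,"rx":0.002,"ry":0.284,"rz":-0.006},{"x":237,"y":-11,"z":46,"rx":0.003,"ry":0.340,"rz":-0.007},{"x":277,"y":-13,"z":53,"rx":0.003,"ry":0.397,"rz":-0.008},{"x":316,"y":-15,"z":61,"rx":0.004,"ry":0.454,"rz":-0.009},
[ 0.50266985 -0.42394871  0.28775646] [ 0.63600753 -0.1369886   0.22699121] 49.99033131636679 0.02889996085966031 [ 0.85906815 -1.16826242 -3.15644091]
```

Emit:
{"api": "drive_tool", "payload": {
  "moves": [
    {"x":40,"y":-2,"z":0,"rx":0,"ry":0.057,"rz":0,"fingers":1},
    {"x":79,"y":-4,"z":5,"rx":0,"ry":0.113,"rz":0,"fingers":1},
    {"x":119,"y":-6,"z":15,"rx":0,"ry":0.17,"rz":0,"fingers":1},
    {"x":158,"y":-7,"z":25,"rx":0,"ry":0.227,"rz":0,"fingers":1},
    {"x":198,"y":-9,"z":38,"rx":0,"ry":0.284,"rz":-0.006,"fingers":1},
    {"x":237,"y":-11,"z":46,"rx":0.003,"ry":0.34,"rz":-0.007,"fingers":1},
    {"x":277,"y":-13,"z":53,"rx":0.003,"ry":0.397,"rz":-0.008,"fingers":1},
    {"x":316,"y":-15,"z":61,"rx":0.004,"ry":0.454,"rz":-0.009,"fingers":1},
    {"x":316,"y":-15,"z":61,"rx":0.004,"ry":0.454,"rz":-0.009,"fingers":1},
    {"x":316,"y":-15,"z":61,"rx":0.004,"ry":0.454,"rz":-0.009,"fingers":1}
  ]
}}

```text
time_s: 7.88
tool_pos: [0.6348, -0.1361, 0.2241]
tool_rot: [-179.7, -25.9, 62.9]
force: [0.3, 0.2, -2.6]
grip_width: 0.0289
grasp_force: 50.0
```

Run:
```python
from h import *
w=cam("wrist");s=cam("scene");t=cam("top");p,R=tool()
tip=p+R[:,2]*.102
print("tilt err deg",np.degrees(Ro.from_matrix(R.T@Q).as_rotvec()).round(2),"tip rel seat u,jy,n mm",[((tip-seat)@k*1e3).round(1) for k in(u,jy,n)])
for k,c in(("w",w),("s",s),("t",t)): print(k,"tip",proj(c,tip).round(1),"collar",proj(c,p+R[:,2]*.024).round(1),"seat",proj(c,seat).round(1),"barhole",proj(c,seat-.0074*u+.008*n).round(1))
a=proj(w,tip).astype(int);b=proj(s,tip).astype(int)
print(a,b)
A=cv2.resize(w["image"][a[1]-75:a[1]+75,a[0]-75:a[0]+75],(400,400),interpolation=3)
B=cv2.resize(s["image"][b[1]-50:b[1]+50,b[0]-50:b[0]+50],(400,400),interpolation=3)
cv2.imwrite("pics/h5.png",np.hstack([A,B])[:,:,::-1])
```

```text
tilt err deg [-0.05  0.02 -0.13] tip rel seat u,jy,n mm [np.float64(-1.4), np.float64(0.5), np.float64(39.0)]
w tip [324.1 248. ] collar [325.1 287.6] seat [324.4 234. ] barhole [324.4 244.4]
s tip [357.2 191.3] collar [369.  178.4] seat [351.8 196.5] barhole [354.3 198.1]
t tip [321.9 186.6] collar [336.4 187.4] seat [314.8 185.8] barhole [318.6 187.3]
[324 247] [357 191]
```

View pics/h5.png

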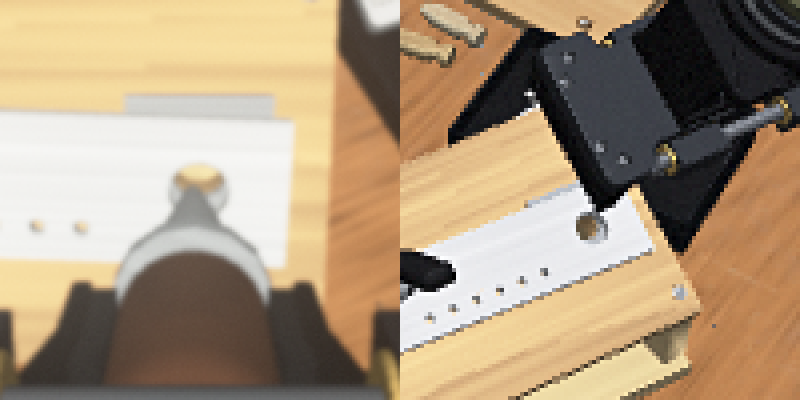

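The left crop shows the tip over the bar hole, about 1.5 mm further up the slope and 1 mm further left than predicted, with wood visible through both holes. I lower the tip into the overlap with small corrections.

Emit:
{"api": "drive_tool", "payload": {
  "moves": [
    {"x":-2.5,"y":0.7,"z":10,"rx":0,"ry":0,"rz":0,"fingers":1},
    {"x":-2.5,"y":0.7,"z":20,"rx":0,"ry":0,"rz":0,"fingers":1},
    {"x":-2.5,"y":0.7,"z":28,"rx":0,"ry":0,"rz":0,"fingers":1},
    {"x":-2.5,"y":0.7,"z":33,"rx":0,"ry":0,"rz":0,"fingers":1},
    {"x":-2.5,"y":0.7,"z":38,"rx":0,"ry":0,"rz":0,"fingers":1},
    {"x":-2.5,"y":0.7,"z":38,"rx":0,"ry":0,"rz":0,"fingers":1}
  ]
}}

```text
time_s: 8.78
tool_pos: [0.6426, -0.1238, 0.1899]
tool_rot: [-179.8, -26.0, 62.9]
force: [-0.1, -0.6, -3.4]
grip_width: 0.0293
grasp_force: 50.0
```

```bash
cat > st.py <<'E'
from h import *
p,R=tool();tip=p+R[:,2]*.102;o=sensors.get_obs()
print("tip rel seat u,jy,n mm",[((tip-seat)@k*1e3).round(2) for k in(u,jy,n)],"F u,jy,n",[(np.array(o["force"])@k).round(1) for k in(u,jy,n)],"rot",np.degrees(Ro.from_matrix(R.T@Q).as_rotvec()).round(2),o["wrist_torque"].round(2),o["grip_width"],o["time_s"])
E
python3 st.py
```

```text
tip rel seat u,jy,n mm [np.float64(-3.03), np.float64(0.35), np.float64(0.19)] F u,jy,n [np.float64(-2.0), np.float64(-0.2), np.float64(-2.8)] rot [-0.12  0.   -0.06] [-0.91  0.49  0.01] 0.029343892579848128 8.775
```

Emit:
{"api": "drive_tool", "payload": {
  "moves": [
    {"x":0,"y":0,"z":8,"rx":0,"ry":0,"rz":0,"fingers":1},
    {"x":0,"y":0,"z":15,"rx":0,"ry":0,"rz":0,"fingers":1},
    {"x":0.5,"y":0,"z":20,"rx":0,"ry":0,"rz":0,"fingers":1},
    {"x":1,"y":0,"z":25,"rx":0,"ry":0,"rz":0,"fingers":1},
    {"x":1,"y":0,"z":25,"rx":0,"ry":0,"rz":0,"fingers":1}
  ]
}}

```text
time_s: 9.4
tool_pos: [0.6482, -0.1132, 0.1676]
tool_rot: [-179.9, -26.0, 62.9]
force: [-0.8, -3.1, -5.6]
grip_width: 0.0288
grasp_force: 50.0
```

```bash
python3 st.py
```

```text
tip rel seat u,jy,n mm [np.float64(-2.04), np.float64(0.15), np.float64(-25.11)] F u,jy,n [np.float64(-5.3), np.float64(-0.7), np.float64(-3.7)] rot [-0.1   0.01 -0.07] [-1.87  0.56 -0.18] 0.028774587931902858 9.4
```

Emit:
{"api": "drive_tool", "payload": {
  "moves": [
    {"x":0.5,"y":0,"z":5,"rx":0,"ry":0,"rz":0,"fingers":1},
    {"x":1,"y":0,"z":10,"rx":0,"ry":0,"rz":0,"fingers":1},
    {"x":1.5,"y":0,"z":15,"rx":0,"ry":0,"rz":0,"fingers":1},
    {"x":2,"y":0,"z":20,"rx":0,"ry":0,"rz":0,"fingers":1},
    {"x":2,"y":0,"z":20,"rx":0,"ry":0,"rz":0,"fingers":1}
  ]
}}

```text
time_s: 10.02
tool_pos: [0.6525, -0.1048, 0.1499]
tool_rot: [-179.9, -25.9, 62.9]
force: [-1.3, -4.7, -4.7]
grip_width: 0.029
grasp_force: 50.0
```

```bash
python3 st.py
```

```text
tip rel seat u,jy,n mm [np.float64(-1.46), np.float64(-0.0), np.float64(-45.11)] F u,jy,n [np.float64(-6.3), np.float64(-1.0), np.float64(-2.1)] rot [-0.07  0.11 -0.11] [-2.39  0.83 -0.2 ] 0.029041550995896382 10.025
```

Emit:
{"api": "drive_tool", "payload": {
  "moves": [
    {"x":0.5,"y":0,"z":5,"rx":0,"ry":0,"rz":0,"fingers":1},
    {"x":0.7,"y":0,"z":10,"rx":0,"ry":0,"rz":0,"fingers":1},
    {"x":0.7,"y":0,"z":15,"rx":0,"ry":0,"rz":0,"fingers":1},
    {"x":0.7,"y":0,"z":20,"rx":0,"ry":0,"rz":0,"fingers":1},
    {"x":0.7,"y":0,"z":20,"rx":0,"ry":0,"rz":0,"fingers":1}
  ]
}}

```text
time_s: 10.65
tool_pos: [0.6564, -0.0974, 0.132]
tool_rot: [-179.9, -25.8, 62.8]
force: [-2.5, -6.6, -5.1]
grip_width: 0.0293
grasp_force: 50.0
```

```bash
python3 st.py
```

```text
tip rel seat u,jy,n mm [np.float64(-1.88), np.float64(-0.04), np.float64(-64.88)] F u,jy,n [np.float64(-8.5), np.float64(-0.8), np.float64(-1.5)] rot [-0.06  0.17 -0.15] [-2.46  1.08 -0.12] 0.029284408977033664 10.65
```

Emit:
{"api": "drive_tool", "payload": {
  "moves": [
    {"x":0,"y":0,"z":3,"rx":0,"ry":0,"rz":0,"fingers":1},
    {"x":0,"y":0,"z":5,"rx":0,"ry":0,"rz":0,"fingers":1},
    {"x":0,"y":0,"z":6.5,"rx":0,"ry":0,"rz":0,"fingers":1},
    {"x":0,"y":0,"z":7.5,"rx":0,"ry":0,"rz":0,"fingers":1},
    {"x":0,"y":0,"z":7.5,"rx":0,"ry":0,"rz":0,"fingers":1}
  ]
}}

```text
time_s: 11.28
tool_pos: [0.6572, -0.0961, 0.1284]
tool_rot: [-179.9, -25.9, 62.8]
force: [-10.9, -9.5, 9.2]
grip_width: 0.0288
grasp_force: 50.0
```

```bash
python3 st.py
```

```text
tip rel seat u,jy,n mm [np.float64(-1.96), np.float64(-0.3), np.float64(-68.84)] F u,jy,n [np.float64(-8.0), np.float64(5.4), np.float64(14.1)] rot [-0.02  0.09 -0.16] [-1.74  2.23  0.63] 0.02875877154899088 11.275
```

Emit:
{"api": "drive_tool", "payload": {
  "moves": [
    {"x":0,"y":0,"z":1,"rx":0,"ry":0,"rz":0,"fingers":1},
    {"x":0,"y":0,"z":2,"rx":0,"ry":0,"rz":0,"fingers":1},
    {"x":0,"y":0,"z":2,"rx":0,"ry":0,"rz":0,"fingers":1}
  ]
}}

```text
time_s: 11.65
tool_pos: [0.6573, -0.096, 0.1281]
tool_rot: [-179.9, -26.0, 62.8]
force: [-16.0, -11.9, 16.5]
grip_width: 0.0291
grasp_force: 50.0
```

```bash
python3 st.py
python3 - <<'E'
from h import *
w=cam("wrist");s=cam("scene")
b=proj(s,seat).astype(int);a=proj(w,seat).astype(int);print(a,b)
A=cv2.resize(w["image"][170:320,230:430],(533,400),interpolation=3)
B=cv2.resize(s["image"][b[1]-50:b[1]+50,b[0]-45:b[0]+21],(264,400),interpolation=3)
cv2.imwrite("pics/h6.png",np.hstack([A,B])[:,:,::-1])
E
```

```text
tip rel seat u,jy,n mm [np.float64(-1.94), np.float64(-0.33), np.float64(-69.09)] F u,jy,n [np.float64(-8.8), np.float64(8.8), np.float64(22.7)] rot [-0.02  0.05 -0.17] [-1.32  2.85  0.95] 0.0291228983171928 11.65
[322 277] [351 196]
```

View pics/h6.png

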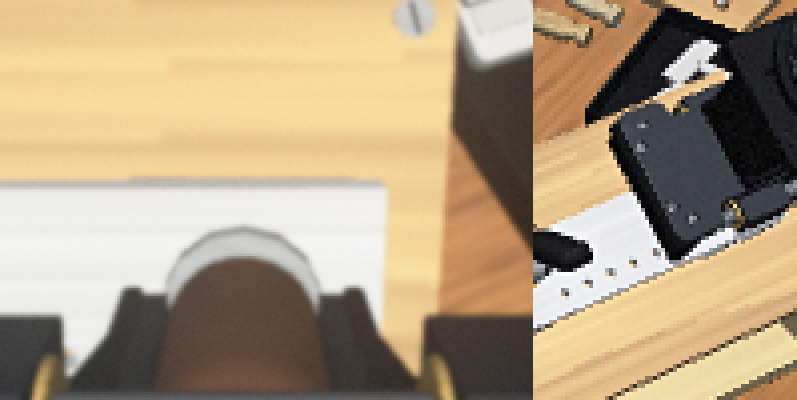

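The crops show the collar seated on the bar and the bar parallel with the pad's upper edge. The push is now stiff: 2 mm of command gave 0.25 mm of travel at 23 N. I relax, release, back off, then close the fingers to press on the cap as a check that it is home.

Emit:
{"api": "drive_tool", "payload": {
  "moves": [
    {"x":0,"y":0,"z":-3,"rx":0,"ry":0,"rz":0,"fingers":1},
    {"x":0,"y":0,"z":-3,"rx":0,"ry":0,"rz":0,"fingers":-0.4},
    {"x":0,"y":0,"z":-3,"rx":0,"ry":0,"rz":0,"fingers":-0.4},
    {"x":0,"y":0,"z":-3,"rx":0,"ry":0,"rz":0,"fingers":-0.4},
    {"x":0,"y":0,"z":-3,"rx":0,"ry":0,"rz":0,"fingers":-0.4},
    {"x":0,"y":0,"z":-3,"rx":0,"ry":0,"rz":0,"fingers":-0.4}
  ]
}}

```text
time_s: 12.5
tool_pos: [0.6585, -0.0925, 0.1277]
tool_rot: [-179.9, -26.0, 63.0]
force: [0.7, -0.8, 0.2]
grip_width: 0.0602
grasp_force: 0.0
```

```bash
python3 st.py
```

```text
tip rel seat u,jy,n mm [np.float64(1.31), np.float64(0.31), np.float64(-71.11)] F u,jy,n [np.float64(-0.3), np.float64(-1.0), np.float64(0.4)] rot [-0.11 -0.04 -0.04] [-0.53  0.37 -0.01] 0.060226317068956245 12.5
```

Emit:
{"api": "drive_tool", "payload": {
  "moves": [
    {"x":0,"y":0,"z":-20,"rx":0,"ry":0,"rz":0,"fingers":-0.4},
    {"x":0,"y":0,"z":-50,"rx":0,"ry":0,"rz":0,"fingers":-0.4},
    {"x":0,"y":0,"z":-80,"rx":0,"ry":0,"rz":0,"fingers":-0.4},
    {"x":0,"y":0,"z":-80,"rx":0,"ry":0,"rz":0,"fingers":1},
    {"x":0,"y":0,"z":-80,"rx":0,"ry":0,"rz":0,"fingers":1},
    {"x":0,"y":0,"z":-80,"rx":0,"ry":0,"rz":0,"fingers":1},
    {"x":0,"y":0,"z":-80,"rx":0,"ry":0,"rz":0,"fingers":1},
    {"x":0,"y":0,"z":-80,"rx":0,"ry":0,"rz":0,"fingers":1},
    {"x":0,"y":0,"z":-80,"rx":0,"ry":0,"rz":0,"fingers":1},
    {"x":0,"y":0,"z":-80,"rx":0,"ry":0,"rz":0,"fingers":1},
    {"x":0,"y":0,"z":-80,"rx":0,"ry":0,"rz":0,"fingers":1}
  ]
}}

```text
time_s: 13.88
tool_pos: [0.6426, -0.1243, 0.1996]
tool_rot: [-179.9, -26.0, 62.9]
force: [0.8, 0.1, 0.6]
grip_width: 0.0007
grasp_force: 0.0
```

```bash
python3 st.py
python3 - <<'E'
from h import *
w=cam("wrist");print("cap pred",proj(w,seat+.08*n).round(1))
g=cv2.cvtColor(w["image"],cv2.COLOR_RGB2HSV)[200:330,240:400]
m=((g[...,1]<50)&(g[...,2]>110)).astype(np.uint8)
k,l,s,c=cv2.connectedComponentsWithStats(m)
for i in range(1,k):
    if s[i,4]>150: print(s[i],c[i]+[240,200])
cv2.imwrite("pics/h7.png",w["image"][:,:,::-1])
E
```

```text
tip rel seat u,jy,n mm [np.float64(0.88), np.float64(0.05), np.float64(9.11)] F u,jy,n [np.float64(0.7), np.float64(-0.6), np.float64(0.4)] rot [-0.09 -0.02 -0.06] [-0.52  0.24 -0.03] 0.0007334566177423037 13.875
cap pred [322.9 282.5]
[   0   16  120   62 5920] [293.79054054 243.12280405]
[ 64  63  34  37 498] [320.92570281 274.05421687]
[ 64 122  34   8 234] [320.52991453 326.02991453]
```

Emit:
{"api": "drive_tool", "payload": {
  "moves": [
    {"x":0,"y":0,"z":10,"rx":0,"ry":0,"rz":0,"fingers":1},
    {"x":0,"y":0,"z":18,"rx":0,"ry":0,"rz":0,"fingers":1},
    {"x":0,"y":0,"z":22,"rx":0,"ry":0,"rz":0,"fingers":1},
    {"x":0,"y":0,"z":25,"rx":0,"ry":0,"rz":0,"fingers":1},
    {"x":0,"y":0,"z":25,"rx":0,"ry":0,"rz":0,"fingers":1}
  ]
}}

```text
time_s: 14.55
tool_pos: [0.6478, -0.1163, 0.1799]
tool_rot: [179.9, -26.1, 62.9]
force: [-5.4, -3.2, 12.2]
grip_width: 0.0007
grasp_force: 6.5
```

```bash
python3 st.py
```

```text
tip rel seat u,jy,n mm [np.float64(0.84), np.float64(-1.28), np.float64(-12.74)] F u,jy,n [np.float64(0.6), np.float64(3.3), np.float64(13.3)] rot [ 0.08 -0.07 -0.06] [-0.06  0.95  0.39] 0.0006502865773024004 14.55
```

Emit:
{"api": "drive_tool", "payload": {
  "moves": [
    {"x":0,"y":0.5,"z":2,"rx":0,"ry":0,"rz":0,"fingers":1},
    {"x":0,"y":0.5,"z":4,"rx":0,"ry":0,"rz":0,"fingers":1},
    {"x":0,"y":0.5,"z":4,"rx":0,"ry":0,"rz":0,"fingers":1}
  ]
}}

```text
time_s: 14.92
tool_pos: [0.6495, -0.1174, 0.1798]
tool_rot: [179.7, -26.1, 62.9]
force: [-10.5, -6.6, 23.8]
grip_width: 0.0008
grasp_force: 12.9
```

```bash
python3 st.py
```

```text
tip rel seat u,jy,n mm [np.float64(0.75), np.float64(-3.66), np.float64(-12.81)] F u,jy,n [np.float64(0.9), np.float64(6.4), np.float64(26.1)] rot [ 0.32 -0.13 -0.07] [0.31 1.52 0.7 ] 0.0007898442220570633 14.925
```

The cap did not move under 26 N, so the collar is home. I back off and work out the lever's angle from the earlier wrist view.

Emit:
{"api": "drive_tool", "payload": {
  "moves": [
    {"x":0,"y":0,"z":-10,"rx":0,"ry":0,"rz":0,"fingers":1},
    {"x":0,"y":0,"z":-50,"rx":0,"ry":0,"rz":0,"fingers":1},
    {"x":0,"y":0,"z":-90,"rx":0,"ry":0,"rz":0,"fingers":1},
    {"x":0,"y":0,"z":-90,"rx":0,"ry":0,"rz":0,"fingers":1}
  ]
}}

```text
time_s: 15.42
tool_pos: [0.6318, -0.151, 0.2575]
tool_rot: [179.8, -26.0, 62.9]
force: [0.4, -0.7, -0.9]
grip_width: 0.0005
grasp_force: 0.0
```

```bash
cat >> h.py <<'E'
axis=seat+.140*jy+.012*u+.028*n
def lev(th,r=.0813):
    a=np.arctan2(23,78)+th; return axis+r*(-np.cos(a)*u+np.sin(a)*n)
E
python3 - <<'E'
from h import *
c0=np.load("w2.npy",allow_pickle=True).item()
for th in(.8,.9,1.,1.1): print(th,proj(c0,lev(th)).round(1),proj(c0,lev(th,.0962)).round(1),lev(th).round(4))
g=c0["image"][160:240,270:310];m=(g.max(2)<60).astype(np.uint8);k,l,s,c=cv2.connectedComponentsWithStats(m);print(s[1:],c[1:]+[270,160])
w=cam("wrist");sc=cam("scene");t=cam("top")
print("drift now: cap pred",proj(w,seat+.08*n),"collar",proj(w,seat+.011*n))
for nm,c in(("s",sc),("t",t)): print(nm,"cap",proj(c,seat+.08*n).round(1))
A=cv2.resize(w["image"][150:330,200:440],(400,300),interpolation=3)
B=cv2.resize(sc["image"][140:260,250:410],(400,300),interpolation=3)
cv2.imwrite("pics/h8.png",np.hstack([A,B])[:,:,::-1])
p,R=tool();V=yaw_down(63)
from scipy.spatial.transform import Slerp
E=lev(1.05)+np.array([0,0,.008+.035]);M=p+np.array([0,0,.03]);sl=Slerp([0,1],Ro.from_matrix([R,V]))
rows([(p+(E-p)*f+np.array([0,0,.04*np.sin(np.pi*f)]),sl(f).as_matrix()) for f in np.linspace(.2,1,5)]);print(p,E)
E
```

```text
0.8 [292.2 220.1] [291.8 235.4] [ 0.5091 -0.0777  0.1779]
0.9 [291.4 215.8] [290.9 230.7] [ 0.5114 -0.0731  0.1842]
1.0 [290.6 210.6] [289.9 224.8] [ 0.514  -0.068   0.1899]
1.1 [289.8 204.3] [288.9 217.5] [ 0.5169 -0.0624  0.1951]
[] []
drift now: cap pred [318.5293197 249.9136245] collar [318.62529251 229.22140054]
s cap [363.1 184.1]
t cap [329.  186.6]
{"x":12,"y":-28,"z":-16,"rx":-0.001,"ry":-0.091,"rz":0.000},{"x":21,"y":-56,"z":-24,"rx":-0.002,"ry":-0.182,"rz":0.000},{"x":23,"y":-84,"z":-19,"rx":-0.002,"ry":-0.273,"rz":0.000},{"x":19,"y":-112,"z":-1,"rx":-0.003,"ry":-0.363,"rz":0.000},{"x":11,"y":-140,"z":25,"rx":-0.004,"ry":-0.454,"rz":0.000},
[ 0.63074978 -0.14718978  0.25300057] [ 0.51541843 -0.06528155  0.23560326]
```

View pics/h8.png

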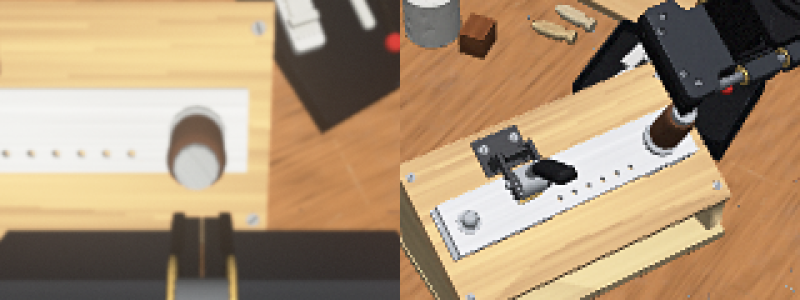

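The crops show the drift standing square with its collar on the bar, and the lever still raised; the lever end at row 225 of the earlier view fits about 1.0 rad. I go above the lever, fingers shut and tool vertical.

Emit:
{"api": "drive_tool", "payload": {
  "moves": [
    {"x":12,"y":-28,"z":-16,"rx":0,"ry":-0.09,"rz":0,"fingers":1},
    {"x":21,"y":-56,"z":-24,"rx":0,"ry":-0.18,"rz":0,"fingers":1},
    {"x":23,"y":-84,"z":-19,"rx":0,"ry":-0.27,"rz":0,"fingers":1},
    {"x":19,"y":-112,"z":-1,"rx":0,"ry":-0.36,"rz":0,"fingers":1},
    {"x":11,"y":-140,"z":25,"rx":-0.004,"ry":-0.454,"rz":0,"fingers":1},
    {"x":11,"y":-140,"z":25,"rx":-0.004,"ry":-0.454,"rz":0,"fingers":1},
    {"x":11,"y":-140,"z":25,"rx":-0.004,"ry":-0.454,"rz":0,"fingers":1},
    {"x":11,"y":-140,"z":25,"rx":-0.004,"ry":-0.454,"rz":0,"fingers":1}
  ]
}}

```text
time_s: 16.58
tool_pos: [0.5162, -0.0675, 0.2374]
tool_rot: [179.8, -0.0, 62.8]
force: [0.7, -0.9, -0.8]
grip_width: 0.0
grasp_force: 0.0
```

Run:
```python
from h import *
p,R=tool();V=yaw_down(63);print(p,np.degrees(Ro.from_matrix(R.T@V).as_rotvec()))
rows([(lev(th)+np.array([0,0,.008]),R) for th in(1.05,.95,.85,.75,.65,.55,.45,.35,.25,.15,.05,0,-.05)])
```

```text
[ 0.51623216 -0.06754517  0.2373885 ] [ 0.16884869 -0.01683625 -0.18747806]
{"x":2,"y":-2,"z":37,"rx":0.000,"ry":0.000,"rz":0.000},{"x":-4,"y":-2,"z":42,"rx":0.000,"ry":0.000,"rz":0.000},{"x":-10,"y":-2,"z":48,"rx":0.000,"ry":0.000,"rz":0.000},{"x":-15,"y":-2,"z":55,"rx":0.000,"ry":0.000,"rz":0.000},{"x":-19,"y":-2,"z":62,"rx":0.000,"ry":0.000,"rz":0.000},{"x":-22,"y":-2,"z":69,"rx":0.000,"ry":0.000,"rz":0.000},{"x":-25,"y":-2,"z":77,"rx":0.000,"ry":0.000,"rz":0.000},{"x":-27,"y":-2,"z":85,"rx":0.000,"ry":0.000,"rz":0.000},{"x":-28,"y":-2,"z":93,"rx":0.000,"ry":0.000,"rz":0.000},{"x":-28,"y":-2,"z":101,"rx":0.000,"ry":0.000,"rz":0.000},{"x":-28,"y":-2,"z":109,"rx":0.000,"ry":0.000,"rz":0.000},{"x":-27,"y":-2,"z":113,"rx":0.000,"ry":0.000,"rz":0.000},{"x":-26,"y":-2,"z":117,"rx":0.000,"ry":0.000,"rz":0.000},
```

Emit:
{"api": "drive_tool", "payload": {
  "moves": [
    {"x":2,"y":-2,"z":20,"rx":0,"ry":0,"rz":0,"fingers":1},
    {"x":2,"y":-2,"z":34,"rx":0,"ry":0,"rz":0,"fingers":1},
    {"x":-4,"y":-2,"z":42,"rx":0,"ry":0,"rz":0,"fingers":1},
    {"x":-10,"y":-2,"z":48,"rx":0,"ry":0,"rz":0,"fingers":1},
    {"x":-15,"y":-2,"z":55,"rx":0,"ry":0,"rz":0,"fingers":1},
    {"x":-19,"y":-2,"z":62,"rx":0,"ry":0,"rz":0,"fingers":1},
    {"x":-22,"y":-2,"z":69,"rx":0,"ry":0,"rz":0,"fingers":1},
    {"x":-25,"y":-2,"z":77,"rx":0,"ry":0,"rz":0,"fingers":1}
  ]
}}

```text
time_s: 17.58
tool_pos: [0.5032, -0.0873, 0.1601]
tool_rot: [179.8, -0.1, 63.0]
force: [1.1, 3.1, 4.9]
grip_width: 0.0006
grasp_force: 2.5
```

Emit:
{"api": "drive_tool", "payload": {
  "moves": [
    {"x":-2,"y":0,"z":8,"rx":0,"ry":0,"rz":0,"fingers":1},
    {"x":-3,"y":0,"z":16,"rx":0,"ry":0,"rz":0,"fingers":1},
    {"x":-3,"y":0,"z":24,"rx":0,"ry":0,"rz":0,"fingers":1},
    {"x":-3,"y":0,"z":30,"rx":0,"ry":0,"rz":0,"fingers":1},
    {"x":-3,"y":0,"z":34,"rx":0,"ry":0,"rz":0,"fingers":1},
    {"x":-3,"y":0,"z":37,"rx":0,"ry":0,"rz":0,"fingers":1},
    {"x":-3,"y":0,"z":37,"rx":0,"ry":0,"rz":0,"fingers":1}
  ]
}}

```text
time_s: 18.45
tool_pos: [0.5025, -0.0903, 0.1277]
tool_rot: [179.9, -0.2, 62.9]
force: [-11.3, 2.2, 35.1]
grip_width: 0.0006
grasp_force: 16.0
```

```bash
cat > lv.py <<'E'
from h import *
o=sensors.get_obs();p,R=tool();tp=p+R[:,2]*.008;d=tp-axis
print("tip rel lever-down point u,jy,n",[((tp-lev(0))@k*1e3).round(1) for k in(u,jy,n)],"F u,jy,n",[(o["force"]@k).round(1) for k in(u,jy,n)],o["time_s"])
E
python3 lv.py
```

```text
tip rel lever-down point u,jy,n [np.float64(1.9), np.float64(0.1), np.float64(2.9)] F u,jy,n [np.float64(12.5), np.float64(11.1), np.float64(32.9)] 18.45
```

Emit:
{"api": "drive_tool", "payload": {
  "moves": [
    {"x":0,"y":0,"z":2,"rx":0,"ry":0,"rz":0,"fingers":1},
    {"x":0,"y":0,"z":4,"rx":0,"ry":0,"rz":0,"fingers":1},
    {"x":0,"y":0,"z":4,"rx":0,"ry":0,"rz":0,"fingers":1}
  ]
}}

```text
time_s: 18.82
tool_pos: [0.5029, -0.0903, 0.1267]
tool_rot: [179.9, -0.3, 62.9]
force: [-17.5, 3.5, 54.6]
grip_width: 0.0002
grasp_force: 25.0
```

```bash
python3 lv.py
```

```text
tip rel lever-down point u,jy,n [np.float64(1.6), np.float64(-0.3), np.float64(1.9)] F u,jy,n [np.float64(19.6), np.float64(17.1), np.float64(51.2)] 18.825
```

Emit:
{"api": "drive_tool", "payload": {
  "moves": [
    {"x":0,"y":0,"z":2,"rx":0,"ry":0,"rz":0,"fingers":1},
    {"x":0,"y":0,"z":3,"rx":0,"ry":0,"rz":0,"fingers":1},
    {"x":0,"y":0,"z":3,"rx":0,"ry":0,"rz":0,"fingers":1},
    {"x":0,"y":0,"z":3,"rx":0,"ry":0,"rz":0,"fingers":1}
  ]
}}

```text
time_s: 19.32
tool_pos: [0.5032, -0.0904, 0.1258]
tool_rot: [179.9, -0.4, 62.9]
force: [-24.5, 4.1, 68.3]
grip_width: 0.0003
grasp_force: 31.9
```

```bash
python3 lv.py
```

```text
tip rel lever-down point u,jy,n [np.float64(1.3), np.float64(-0.5), np.float64(1.1)] F u,jy,n [np.float64(23.2), np.float64(23.7), np.float64(64.6)] 19.325
```

I have viewed all ten pictures, so I back off and check the lever with a mask and projected points.

Emit:
{"api": "drive_tool", "payload": {
  "moves": [
    {"x":0,"y":0,"z":-20,"rx":0,"ry":0,"rz":0,"fingers":1},
    {"x":0,"y":0,"z":-70,"rx":0,"ry":0,"rz":0,"fingers":1},
    {"x":0,"y":0,"z":-120,"rx":0,"ry":0,"rz":0,"fingers":1},
    {"x":-40,"y":0,"z":-160,"rx":0,"ry":0,"rz":0,"fingers":1},
    {"x":-60,"y":0,"z":-180,"rx":0,"ry":0,"rz":0,"fingers":1},
    {"x":-60,"y":0,"z":-180,"rx":0,"ry":0,"rz":0,"fingers":1},
    {"x":-60,"y":0,"z":-180,"rx":0,"ry":0,"rz":0,"fingers":1}
  ]
}}

```text
time_s: 20.2
tool_pos: [0.4734, -0.1425, 0.2943]
tool_rot: [-180.0, 0.0, 63.0]
force: [0.1, 0.5, -0.2]
grip_width: 0.0005
grasp_force: 0.0
```

```bash
cat > chk.py <<'E'
from h import *
def dark(c,roi):
    x,y,w,h=roi;g=c["image"][y:y+h,x:x+w];m=(g.max(2)<70).astype(np.uint8)
    k,l,s,ce=cv2.connectedComponentsWithStats(m);return [(s[i]+[x,y,0,0,0]).tolist() for i in range(1,k) if s[i,4]>40]
w=cam("wrist","w9.png");s=cam("scene","s9.png")
def end(th): # far end of grip: 16 mm beyond lever_end, top and bottom faces
    a=-np.cos(th)*u+np.sin(th)*n; b=np.sin(th)*u+np.cos(th)*n
    return axis+.094*a+.023*b, axis+.094*a+.011*b, axis+.038*a+.023*b
for nm,c in(("w",w),("s",s)):
    for th in(0,.05,.1,.2,.4): print(nm,th,[proj(c,q).round(1).tolist() for q in end(th)])
q=proj(w,lev(0)).astype(int);print(dark(w,(q[0]-35,max(q[1]-50,0),70,100)))
q=proj(s,lev(0)).astype(int);print(dark(s,(q[0]-30,q[1]-30,60,60)))
print("drift cap w",proj(w,seat+.08*n),"s",proj(s,seat+.08*n),"collar",proj(s,seat+.014*n))
E
python3 chk.py
```

```text
w 0 [[324.6, 180.1], [324.5, 173.9], [325.0, 125.2]]
w 0.05 [[324.6, 181.4], [324.5, 175.7], [325.0, 124.7]]
w 0.1 [[324.7, 182.6], [324.5, 177.3], [325.0, 124.1]]
w 0.2 [[324.8, 184.3], [324.6, 179.9], [325.1, 122.5]]
w 0.4 [[325.0, 184.7], [324.9, 182.6], [325.2, 117.5]]
s 0 [[322.2, 246.1], [320.8, 247.5], [310.3, 223.0]]
s 0.05 [[322.5, 245.0], [321.2, 246.7], [310.3, 222.3]]
s 0.1 [[322.8, 243.8], [321.6, 245.7], [310.2, 221.5]]
s 0.2 [[323.1, 241.2], [322.1, 243.6], [309.9, 219.8]]
s 0.4 [[322.9, 234.9], [322.6, 238.3], [309.2, 216.3]]
[]
[[307, 223, 18, 25, 214]]
drift cap w [507.22289044 107.27894993] s [363.06532493 184.13101649] collar [353.6431421  194.45757985]
```

Run:
```python
from h import *
s=vision.read_camera("scene");w=vision.read_camera("wrist")
def box(c,th):
    a=-np.cos(th)*u+np.sin(th)*n; b=np.sin(th)*u+np.cos(th)*n
    P=np.array([proj(c,axis+r*a+h*b+y*jy) for r in(.038,.094) for h in(.011,.023) for y in(-.01,.01)])
    return P.min(0).round(1),P.max(0).round(1)
for th in(0,.05,.1,.2): print(th,"s",*box(s,th),"w",*box(w,th))
g=w["image"][:,:].astype(int)
for r in range(110,200,4): print(r,g[r,300:350:6].max(1).tolist())
gs=s["image"].astype(int).max(2)
print(gs[236:254,316:330])
```

```text
0 s [305.  221.2] [326.2 249.3] w [313.8 119.9] [336.3 180.1]
0.05 s [305.1 220.5] [326.5 248.5] w [313.7 120.1] [336.4 181.5]
0.1 s [305.1 219.7] [326.8 247.6] w [313.7 120.1] [336.5 182.7]
0.2 s [305.2 218.1] [327.1 245.5] w [313.6 119.9] [336.8 184.4]
110 [244, 244, 243, 217, 194, 230, 243, 243, 242]
114 [239, 239, 239, 209, 194, 224, 240, 241, 240]
118 [238, 239, 239, 210, 194, 225, 239, 240, 240]
122 [234, 234, 236, 188, 194, 207, 237, 237, 238]
126 [234, 235, 224, 86, 170, 79, 234, 235, 236]
130 [228, 228, 188, 79, 79, 77, 208, 216, 215]
134 [227, 227, 188, 78, 79, 77, 223, 227, 228]
138 [223, 224, 188, 76, 76, 77, 223, 227, 227]
142 [221, 221, 183, 75, 77, 73, 219, 223, 222]
146 [223, 222, 186, 77, 77, 76, 223, 224, 223]
150 [189, 190, 167, 76, 74, 75, 189, 190, 191]
154 [187, 187, 176, 74, 74, 73, 186, 192, 192]
158 [191, 191, 173, 73, 73, 71, 189, 194, 197]
162 [189, 188, 167, 72, 74, 73, 192, 196, 198]
166 [180, 178, 166, 71, 72, 72, 197, 197, 194]
170 [184, 185, 169, 70, 72, 72, 196, 192, 190]
174 [181, 185, 168, 70, 70, 71, 192, 186, 185]
178 [185, 184, 188, 121, 116, 146
[... 629 characters left out ...]
0  49  47  44  45  43  45  24 109 235 230 232 234]
 [ 18  36  45  50  45  46  43  42  29 127 240 235 149  61]
 [ 19  24  34  48  44  45  37  30  20 191 154  62 164 249]
 [121  23  37  41  38  30  25  13  26  75 167 250 245 241]
 [243  21  22  24  27  12  15  43 176 254 247 242 240 240]
 [238 187   9  14  25  43 177 255 247 243 240 240 241 240]
 [239 160 115 180 179 255 248 244 242 240 241 240 241 240]
 [ 62 168 170 251 245 243 242 241 240 239 241 241 240 238]
 [250 246 244 242 241 241 241 242 241 240 239 239 240 240]
 [242 242 241 241 241 241 242 241 240 240 239 240 240 241]
 [241 242 241 242 242 240 240 240 241 241 241 242 242 241]
 [233 233 237 237 241 240 241 242 242 242 242 241 240 237]]
```

Run:
```python
from h import *
w=vision.read_camera("wrist")
g=cv2.cvtColor(w["image"],cv2.COLOR_RGB2HSV)[50:150,450:560];m=((g[...,2]<120)&(g[...,1]>70)).astype(np.uint8)
k,l,s,c=cv2.connectedComponentsWithStats(m)
for i in range(1,k):
    if s[i,4]>60: print("handle",s[i]+[450,50,0,0,0],c[i]+[450,50])
for h in(.020,.043,.066): print(proj(w,seat+.001*u+h*n).round(1))
o=sensors.get_obs();print(o["force"],o["time_s"])
```

```text
handle [518  50  42  27 240] [531.86666667  65.25      ]
handle [ 466   69   50   51 1192] [485.12919463  89.34060403]
[479.7  81.8]
[489.2  90.2]
[500.   99.7]
[0.24028604 1.08987835 0.54354349] 20.45
```

```bash
python3 -c "
from cell import workorder
print(workorder.sign_off())"
```

```text
the job is handed in; nothing more can be done
None
```

The job is handed in at about 20.5 s. The drift stands home in both holes (its cap did not move under 26 N), and only after that was the cam lever pressed down to about 0 rad. The bar's final alignment was not measured separately, and no verdict came back.

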